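# Slide a small gas cylinder upright into its bench holder and bar it in

### The job

Secure the small gas cylinder in the bench holder. Push it along the worktop, low down on its body so that it stays upright, straight in between the holder's two sprung jaws and on until it bears firmly on the sprung rubber pad at the back, without squashing the pad hard; then swing the holder's retaining bar fully shut across the front and let go. Keep the cylinder standing on the worktop (no lifting or tipping), keep off its valve, force nothing, and leave the other things where they are.

Things in the scene. Friction and masses are not known exactly. Their poses are not given: they have to be found in the camera images.
- gas_cylinder: Small upright gas cylinder, bare aluminium with a plain paper band, loose on the worktop, about 0.8 kg (varies by a fifth; worktop friction about 0.6). Straight round body 68 mm in diameter up to 137 mm, then a shoulder to a 24 mm neck; 209 mm tall with the valve. Origin at the centre of its underside, z up along its axis; its yaw means nothing.
- valve: Brass valve with a side outlet and a round black hand knob (31 mm across) on top of the cylinder, fixed to it, 36 mm tall; not to be touched. Origin on the cylinder's axis at the valve's underside, 173 mm above the cylinder's underside.
- holder: Cylinder holder bolted to the worktop: low grey U-shaped frame (rails 10 mm high, 150 mm long, inner sides 60 mm either side of the middle line), open in the middle, so the cylinder stays on the worktop. Origin on the worktop midway between the jaws; +x is the way in (mouth to back), +y its left. Front posts (19 mm round, 63 mm high) at x = -42, y = +-70 mm; the -y one has a keeper (to 80 mm high).
- jaws (a point): Midway between the two sprung jaws, 40 mm up: upright rubber noses (16 mm round, 27 to 53 mm high) on posts at y = +-70 mm (58 mm high). Gap 59 mm at rest; the cylinder pushes each 4.5 mm out (spring 2.3 to 4.5 N). Going in takes 6 to 11 N besides the worktop's friction (3 to 7 N); the rubber then drags with 6 N, falling to 1 N. Bearing at 40 mm height: pushed above 55 or below 25 mm the cylinder may tip.
- screw_post (a point): Mouth-side face of the fixed post at the back, 81 mm behind the jaws, 40 mm up. A screw through it carries the rubber pad (36 mm wide, 25 to 55 mm high, square to the way in). The last user left the screw anywhere: the untouched pad's face is 38 to 52 mm behind the jaws' line, so the cylinder's axis is 4 to 18 mm past the jaws when it first touches. This is not measured; feel for it.
- pad (a joint): How far the sprung back pad is pushed in, m: 0 untouched, grows towards +x of the holder; 4 N per mm, end stop at 6 mm. Firmly home is at least 1 mm (some 4 N on the pad); more than 3.2 mm (13 N on the pad) is squashed hard.
- bar (a joint): Angle of the retaining bar, rad: 0 shut (lying across the mouth along the holder's -y, against its stop), grows as it swings open towards the holder's -x; at 1.57 it points straight out along -x. Upright hinge at bar_hinge. Round steel bar 10 mm thick, its axis 71 mm above the worktop, 168 mm long from hinge axis to the end of its ball. The hinge is stiff (0.12 N m): the bar stays where it is left.
- bar_hinge (a point): On the bar's upright hinge axis at the bar's height: x = -42, y = +70 mm in the holder's frame, 71 mm above the worktop. Hinge boss 21 mm round.
- bar_end (a point): Centre of the black ball (20 mm) on the free end of the retaining bar, 158 mm from its hinge axis, 71 mm above the worktop.
- bottle: Reagent bottle with black cap beside the holder, 52 mm round, 94 mm tall, a bystander. Origin at the centre of its underside.
- wash_bottle: Squeeze wash bottle with a spout, 188 mm tall, a bystander. Origin on its underside.
- tin: Round aluminium tin, 65 mm across, 53 mm tall, a bystander. Origin at the centre of its underside.
- crucible: Porcelain crucible, 41 mm across, 28 mm tall, a bystander. Origin at the centre of its underside.
- carton: Small cardboard carton, 80 x 110 x 30 mm, a bystander. Origin at the centre of its underside.

How it is judged:
By the outcome, as a careful person would: the job done as asked, in the order asked, and still so for the second after the job is handed in, with the robot touching nothing.
It also fails if it takes over 70 s, if anything falls off the work surface, if the arm or the gripper's body presses on something with over 40 N, if the wrist force passes 120 N, or if a joint passes its speed limit or range.

### The arm

A 7-joint arm with a two-finger parallel gripper is mounted at the origin on a cart in front of the work surface, level with it; the furniture and walls round the work are solid. World frame = base frame: x ahead of the robot, y to its left, z up, the work surface at z = 0. Lengths are in m, angles in rad, forces in N, time in s.
With the tool pointing down it reaches from about 0.4 to 0.85 m from the base axis. Payload 10.4 kg.
Tool frame: the origin (TCP) lies midway between the tips of the shut fingers; the grasp point (between the pads) lies 19 mm behind it; z points along the fingers, y is the line along which they close (so a half turn about z gives the same grasp; the last joint's range is limited). The gripper opens to 85 mm and grips with 20 to 120 N. Pads are 22 mm wide; open, the fingers measure 114 mm over their backs; the gripper's body (76 mm by 85 mm) begins 54 mm behind the grasp point. The pads swing forward as they close: fully open they stand 13 mm farther back than shut.
Start: joints at [1.127, 0.332, -0.065, 1.46, 0.022, 1.35, -0.088], TCP at [0.255, -0.57, 0.231] pointing down, gripper open.
Joint ranges: [-2.6, 2.6], [-0.5, 2.12], [-1.47, 1.34], [0.16, 2.42], [-1.27, 4.41], [0.06, 2.06], [-2.6, 2.6]. Speed limits (rad/s): [2.22, 2.22, 2.79, 2.79, 3.14, 3.14, 3.14].

### API

Orientations are given as a 3x3 rotation matrix whose columns are the frame's x, y, z axes.
In Python, from workcell import ctrl gives the robot as it stands.
- The arm moves only by the tool carry_out, never from a script. Its argument "commands" is a list that holds one entry, the list of rows, each a list of 5 numbers: the shift along the tool's x, y, z in units of 0.8 m (1.0 is 0.8 m), then the turn about the tool's z in units of 0.12 rad (1.0 is 0.12 rad), then the closure in counts, from 0 (fully open) to 255 (shut). A call has exactly 5 rows; each row shifts and turns the commanded pose from where the row before left it, along the tool's axes as they then stand; what a row does not reach is not made up. A row lasts 1/8 s, in which the tool goes at most 62.5 mm and 10.7 degrees, less where a joint would pass 70% of its speed; a pose out of reach is approached as far as the arm can. A call with a number of a shift or a turn outside -1 to 1 is refused whole. A call with a gripper value outside its range is refused whole. The fingers move at their own pace and stop on an object; "grip_force" is the grip in N (left out, the last holds). Time passes only in rows, so rows that do not move let the fingers close, or fill a call up. It gives the time, the measured TCP pose, the force, the opening and the grip force at its end, in the units of the state.
- ctrl.get_state(): the state, without advancing time (a new reading comes with each control period).
- ctrl.grab_frame(name): name is "scene" or "side" or "wrist"; returns (picture, depth): 400x640x3 uint8, red, green, blue; 400x640 float32, m along the optical axis (not along the pixel's ray), 0 where there is no reading.
- ctrl.camera_info(name): a dict with "K" (3x3 intrinsics, pixels), "R" (3x3) and "t" (3): a world point X has camera coordinates R X + t. Camera axes: x right, y down, z forward; pixel columns grow to the right and rows downward; lengths in m; the calibration is good to about 2 mm. A picture is of the moment at which its call begins: read the wrist's pose just before it. camera_info takes no time and is no camera call; for the wrist camera it gives the pose at the moment of the call.
- ctrl.finish_job(): hands the job in; it is judged then, once.
The state is a dict: "time": time; "qpos": joint angles; "dq": joint speeds; "joint_torque": joint torques, N m; "tcp_pos": TCP position; "ee_rot": TCP orientation; "force": force on the tool from outside, world axes, zero at the start; "ft_torque": the same for the moment, N m; "width": finger opening in m; "grip_force": force on a finger pad.
Only numpy, scipy, OpenCV 4.12 (cv2) and the standard library are available. Lean on these libraries where they do the work, as an engineer would, in place of code of your own. Each camera call takes 0.05 s, during which the arm holds its last target. There are 200 camera calls.

## Working session

There is one attempt and no reset: what is moved stays moved. The work goes in short steps, Python scripts to look and compute and a tool call to move; the robot and the scene stay as the last step left them, time stands still between calls to the robot, and variables do not carry over. Pictures are saved under pics/ and viewed, at most 10 in all, crops included, and the job is handed in when it is done.

Besides the shell and the picture viewer there is one more tool, called after "Request:" as name(argument=value, ...), one argument or row to a line, values as JSON. carry_out: Moves the arm, as the interface text tells. Its arguments: {"type":"object","properties":{"commands":{"type":"array"},"grip_force":{"type":"number"}},"required":["commands"]}

```bash
mkdir -p pics; python3 - <<'E'
from workcell import ctrl
import cv2,numpy as np
s=ctrl.get_state();print(s['time'],s['tcp_pos'],s['ee_rot'],s['force'],s['width'])
for n in('scene','side'):
    p,d=ctrl.grab_frame(n);cv2.imwrite(f'pics/{n}0.png',p[:,:,::-1]);np.savez(f'pics/{n}0.npz',p=p,d=d)
    c=ctrl.camera_info(n);print(n,c)
E
```

```text
0.0 [ 0.25513682 -0.57013091  0.2305061 ] [[ 9.12762659e-01  4.08489806e-01 -6.37645579e-04]
 [ 4.08490300e-01 -9.12761740e-01  1.29641180e-03]
 [-5.24474841e-05 -1.44378831e-03 -9.99998956e-01]] [ 0.48761026  0.74773116 -0.0396364 ] 0.08575878009546242
scene {'K': array([[425.8848552 ,   0.        , 318.04983538],
       [  0.        , 425.8848552 , 202.16191472],
       [  0.        ,   0.        ,   1.        ]]), 'R': array([[ 0.89655831, -0.44227511, -0.02399852],
       [-0.24177269, -0.44327299, -0.8631657 ],
       [ 0.37111881,  0.77968056, -0.50435012]]), 't': array([-0.43608512,  0.23918728,  1.41616032])}
side {'K': array([[377.92107728,   0.        , 325.47160398],
       [  0.        , 377.92107728, 200.43589379],
       [  0.        ,   0.        ,   1.        ]]), 'R': array([[ 0.99992749,  0.0011308 , -0.01198863],
       [-0.00849586, -0.6393015 , -0.76890924],
       [-0.00853383,  0.76895534, -0.63924554]]), 't': array([-0.49332213,  0.10842324,  1.26843984])}
```

View pics/scene0.png

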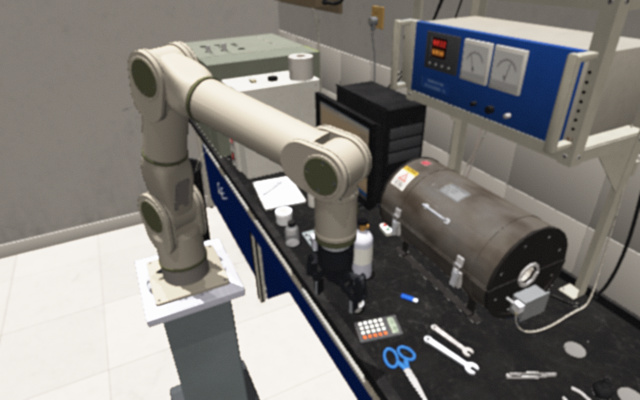

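View pics/side0.png

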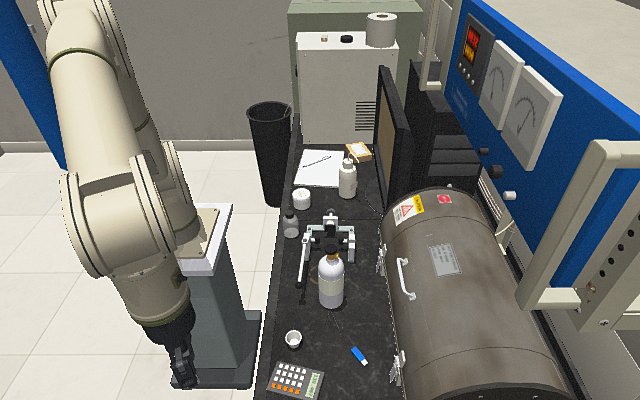

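The side view shows the holder around (328,240) with its mouth towards the camera, the bar open on the left (ball near 302,285), and the cylinder at (331,280). The reagent bottle is at (291,225), the tin at (301,198) and the crucible at (293,339). Next I'll enlarge this area.

```bash
cat > h.py <<'E'
import numpy as np,cv2
from workcell import ctrl
def pts(n,d,info=None):
    c=info or ctrl.camera_info(n);K,R,t=c['K'],c['R'],c['t']
    v,u=np.mgrid[:400,:640]
    C=np.stack([(u-K[0,2])/K[0,0]*d,(v-K[1,2])/K[1,1]*d,d],-1)
    return (C-t)@R
def ray(n,u,v,z,info=None):
    c=info or ctrl.camera_info(n);K,R,t=c['K'],c['R'],c['t']
    o=-R.T@t;r=R.T@np.linalg.inv(K)@[u,v,1];return o+r*(z-o[2])/r[2]
def circ(P):
    A=np.c_[2*P,np.ones(len(P))];s=np.linalg.lstsq(A,(P**2).sum(1),rcond=None)[0]
    return s[:2],np.sqrt(s[2]+s[0]**2+s[1]**2)
E
python3 - <<'E'
from h import *
z=np.load('pics/side0.npz');p,d=z['p'],z['d']
c=p[200:320,265:385,::-1];cv2.imwrite('pics/c0.png',cv2.resize(c,(600,600),interpolation=cv2.INTER_CUBIC))
W=pts('side',d)
for v,u in [(300,331),(280,331),(282,302),(218,330),(230,310),(230,350),(245,305),(222,291),(339,293)]:
    print(u,v,W[v,u].round(3),p[v,u])
E
```

```text
331 300 [ 0.509 -0.302  0.042] [134 136 140]
331 280 [ 0.509 -0.303  0.127] [141 138 144]
302 282 [ 0.425 -0.208 -0.   ] [63 59 61]
330 218 [0.509 0.005 0.056] [255 255 255]
310 230 [ 0.442 -0.002  0.01 ] [232 235 234]
350 230 [ 0.575 -0.006  0.012] [60 58 59]
305 245 [ 0.434 -0.132  0.075] [228 232 225]
291 222 [ 0.384 -0.023  0.066] [169 168 159]
293 339 [ 0.411 -0.391  0.002] [251 252 253]
```

View pics/c0.png

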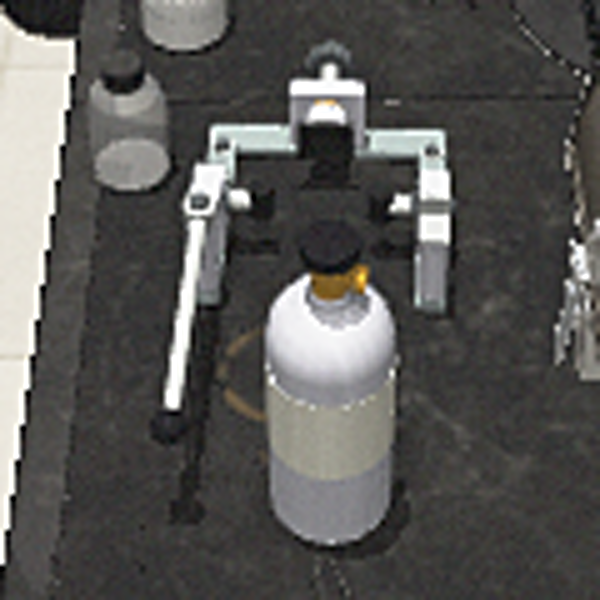

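The enlarged view shows the hinge boss at crop (200,203), the ball at (165,425), the keeper post on the right near (433,230), the pad and screw block at (327,120), and the cylinder base at about (330,540). The jaw noses are at (262,203) and (382,205). Now I'll measure these.

```bash
python3 - <<'E'
from h import *
z=np.load('pics/side0.npz');p,d=z['p'],z['d'];W=pts('side',d)
X,Y,Z=W[...,0],W[...,1],W[...,2]
m=(X>.45)&(X<.58)&(Y>-.36)&(Y<-.2)&(Z>.015)&(Z<.125)&(d>0)
P=W[m][:,:2];c,r=circ(P);e=abs(np.hypot(*(P-c).T)-r);P=P[e<.004];print('cyl',*circ(P),len(P))
# fixed-radius fit
from scipy.optimize import least_squares
print(least_squares(lambda q:np.hypot(*(P-q).T)-.034,c).x)
# rails
m=(X>.40)&(X<.62)&(Y>-.16)&(Y<.1)&(d>0)&(p.min(2)>150)
for lo,hi in((.004,.016),(.05,.068),(.068,.09)):
    k=m&(Z>lo)&(Z<hi);Q=W[k];print(lo,len(Q))
    if lo<.01: print(cv2.minAreaRect((Q[:,:2]*1000).astype(np.float32)))
    n,l,st,ce=cv2.connectedComponentsWithStats(k.astype(np.uint8))
    for i in range(1,n):
        if st[i,4]>8: q=W[l==i];print(st[i],q.min(0).round(3),q.max(0).round(3),q.mean(0).round(3))
f=lambda x,y,z:print(x,y,z,ray('side',265+x/5-.4,200+y/5-.4,z).round(4))
f(200,203,.078);f(165,425,.071)
f(212,130,.01);f(443,133,.01);f(433,303,.01);f(445,300,.01);f(433,215,.08)
f(327,82,.07);f(330,240,.209)
f(262,190,.053);f(382,192,.053)
g=cv2.cvtColor(p,cv2.COLOR_RGB2GRAY)
for v in range(252,284,6): print(v,g[v,295:312])
E
```

```text
cyl [ 0.50840267 -0.26821816] 0.03359679701433862 640
[ 0.50840928 -0.26769469]
0.004 180
((503.55096435546875, -53.43480682373047), (153.331298828125, 155.48342895507812), 85.88676452636719)
[307 225  17  11  91] [ 0.431 -0.029  0.005] [0.485 0.026 0.014] [0.456 0.009 0.01 ]
[338 226  16   8  84] [ 0.536 -0.02   0.004] [0.586 0.019 0.015] [0.564 0.004 0.01 ]
0.05 158
[323 216  15   4  45] [0.486 0.001 0.053] [0.532 0.018 0.061] [0.509 0.009 0.057]
[326 220   7   5  16] [ 0.496 -0.019  0.05 ] [0.515 0.003 0.056] [ 0.506 -0.009  0.052]
[303 233   7   7  35] [ 0.425 -0.089  0.052] [ 0.443 -0.063  0.06 ] [ 0.435 -0.074  0.057]
[349 234   6   5  30] [ 0.566 -0.088  0.055] [ 0.583 -0.068  0.061] [ 0.574 -0.079  0.057]
[349 243   6   6  32] [ 0.564 -0.135  0.061] [ 0.58  -0.112  0.067] [ 0.572 -0.124  0.064]
0.068 47
[302 239   6  14  39] [ 0.424 -0.159  0.072] [ 0.44 -0.11  0.08] [ 0.431 -0.134  0.076]
200 203 0.078 [ 0.4322 -0.1153  0.078 ]
165 425 0.071 [ 0.4201 -0.273   0.071 ]
212 130 0.01 [0.4312 0.0192 0.01  ]
443 133 0.01 [0.5865 0.0145 0.01  ]
433 303 0.01 [ 0.5721 -0.1353  0.01  ]
445 300 0.01 [ 0.5796 -0.1329  0.01  ]
433 215 0.08 [ 0.5703 -0.1285  0.08  ]
327 82 0.07 [5.088e-01 1.000e-04 7.000e-02]
330 240 0.209 [ 0.5087 -0.2689  0.209 ]
262 190 0.053 [ 0.4679 -0.0802  0.053 ]
382 192 0.053 [ 0.542  -0.0827  0.053 ]
252 [ 53  56  47  53  52  52  48 255 250 227  99 129 117 100 130  15  46]
258 [ 61  58  51  57  50  51 255 254 238 113 115 110  97  94  34  26  54]
264 [ 56  54  56  52  52 255 254 248  97  35  30  34  27  27  58  61  54]
270 [ 58  64  47  52 185 253 253 128  30  51  34  39  24  58  43  80  90]
276 [ 60  53  48 164 255 250 200  32  53  43  32  26  37  34  55  49  62]
282 [63 40 32 27 17 15 34 60 39 45 30 27 61 61 61 57 46]
```

Request:
carry_out(
  commands=[
    [[0.07,-0.016,0,0,0],[0.07,-0.016,0,0,0],[0.07,-0.016,0,0,0],[0.07,-0.016,0,0,0],[0.07,-0.016,0,0,0]],
  ],
)

```text
time: 0.72
tcp_pos: [0.4859, -0.3964, 0.2311]
ee_rot: [[0.913, 0.408, -0.0], [0.408, -0.913, 0.0], [-0.0, -0.0, -1.0]]
force: [0.9, -1.3, 0.8]
width: 0.0853
grip_force: 0.0
```

Request:
carry_out(
  commands=[
    [[0.02,-0.01,0,0.8,0],[0,0,0,0.8,0],[0,0,0,0.8,0],[0,0,0,0.8,0],[0,0,0,0,0]],
  ],
)

```text
time: 1.35
tcp_pos: [0.496, -0.3837, 0.2309]
ee_rot: [[0.999, 0.037, -0.001], [0.037, -0.999, 0.0], [-0.001, -0.0, -1.0]]
force: [0.4, -0.2, 0.2]
width: 0.0853
grip_force: 0.0
```

```bash
python3 - <<'E'
from h import *
s=ctrl.get_state();print(s['time'],s['tcp_pos'],s['ee_rot'].round(3),s['force'],s['width'])
c=ctrl.camera_info('wrist');p,d=ctrl.grab_frame('wrist');cv2.imwrite('pics/w1.png',p[:,:,::-1]);np.savez('pics/w1.npz',p=p,d=d,**c);print(c)
p,d=ctrl.grab_frame('side');cv2.imwrite('pics/s1.png',p[:,:,::-1]);np.savez('pics/s1.npz',p=p,d=d)
E
```

```text
1.35 [ 0.49595188 -0.3837303   0.23093181] [[ 0.999  0.037 -0.001]
 [ 0.037 -0.999  0.   ]
 [-0.001 -0.    -1.   ]] [ 0.36219392 -0.21984871  0.19252113] 0.08530320915469354
{'K': array([[301.46795381,   0.        , 322.26304845],
       [  0.        , 301.46795381, 201.03023007],
       [  0.        ,   0.        ,   1.        ]]), 'R': array([[ 3.70742945e-02, -9.99312510e-01, -6.92562167e-05],
       [-9.57752724e-01, -3.55522132e-02,  2.85387034e-01],
       [-2.85193295e-01, -1.05141926e-02, -9.58412352e-01]]), 't': array([-0.40181487,  0.42441055,  0.51530771])}
```

View pics/w1.png

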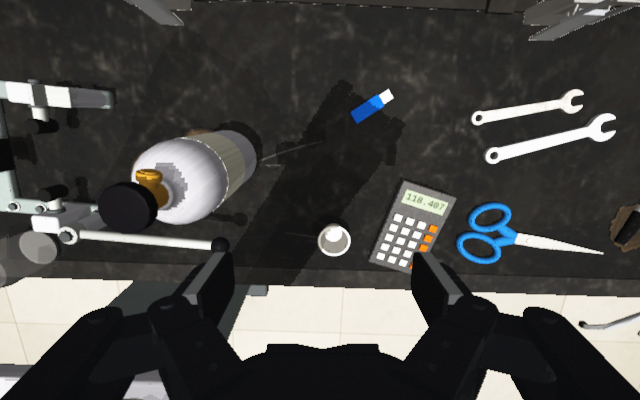

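The wrist view shows the cylinder at (190,180), the bar from its hinge (68,236) to its ball (220,243), and the crucible at (333,240). The gripper's fingers are at the bottom, and their knuckles look wider than the tips, so I'll check that profile.

```bash
python3 - <<'E'
from h import *
s=ctrl.get_state();R=s['ee_rot'];t=s['tcp_pos']
z=np.load('pics/w1.npz');W=pts('wrist',z['d'],dict(K=z['K'],R=z['R'],t=z['t']))
z2=np.load('pics/s1.npz');W2=pts('side',z2['d'])
print('body cam pos tool',R.T@(-z['R'].T@z['t']-t))
for W_,d in((W,z['d']),(W2,z2['d'])):
    T=(W_-t)@R;k=(d>0)&(abs(T[...,0])<.06)&(abs(T[...,1])<.12)&(T[...,2]>-.2)&(T[...,2]<.02)
    T=T[k]
    for a in np.arange(-.2,.02,.01):
        q=T[(T[:,2]>=a)&(T[:,2]<a+.01)]
        if len(q)>3: print(a.round(3),len(q),'y',q[:,1].min().round(4),q[:,1].max().round(4),'x',q[:,0].min().round(3),q[:,0].max().round(3))
    print()
# holder & cyl from wrist
X,Y,Z=[W[...,i] for i in range(3)];d=z['d'];p=z['p']
m=(X>.45)&(X<.58)&(Y>-.36)&(Y<-.2)&(Z>.015)&(Z<.125)&(d>0)
P=W[m][:,:2];c,r=circ(P);e=abs(np.hypot(*(P-c).T)-r);P=P[e<.004];print('cyl',*circ(P),len(P))
i=dict(K=z['K'],R=z['R'],t=z['t'])
for n,u,v,h in(('ball',221,244,.071),('hinge',68,236,.078),('keeper/post',110,98,.063),('crucible',333,240,.028)):print(n,ray('wrist',u,v,h,i).round(4),W[v,u].round(4))
m=(p.min(2)>150)&(X<.62)&(X>.4)&(Y>-.18)&(d>0)
for lo,hi in((.004,.016),(.05,.068),(.068,.09)):
    n,l,st,ce=cv2.connectedComponentsWithStats((m&(Z>lo)&(Z<hi)).astype(np.uint8))
    for j in range(1,n):
        if st[j,4]>15:q=W[l==j];print(lo,st[j],q.min(0).round(3),q.max(0).round(3),q.mean(0).round(4))
cv2.imwrite('pics/w1c.png',cv2.resize(p[60:280,0:270,::-1],(736,600),interpolation=cv2.INTER_CUBIC))
E
```

```text
body cam pos tool [ 7.23371441e-02  3.62854865e-05 -1.41677355e-01]
-0.1 4270 y -0.0711 0.0702 x 0.011 0.021
-0.09 14202 y -0.0727 0.0726 x -0.001 0.019
-0.08 9961 y -0.074 0.0742 x -0.013 0.018
-0.07 10528 y -0.075 0.0751 x -0.013 0.017
-0.06 1937 y -0.0732 0.0731 x 0.002 0.014
-0.05 1651 y -0.0564 0.0568 x -0.01 0.012
-0.04 1588 y -0.0567 0.0568 x -0.012 0.012
-0.03 1268 y -0.0563 0.0568 x -0.012 0.012
-0.02 569 y -0.0546 0.0547 x -0.012 0.012

-0.2 206 y 0.0085 0.0435 x -0.042 0.04
-0.19 20 y 0.0096 0.0409 x -0.042 0.04
-0.18 171 y 0.0053 0.0373 x -0.038 0.035
-0.17 173 y 0.0034 0.0379 x -0.038 0.035
-0.16 139 y 0.0004 0.0385 x -0.039 0.035
-0.15 143 y 0.0069 0.0386 x -0.037 0.036
-0.14 132 y 0.0063 0.0388 x -0.038 0.036
-0.13 44 y 0.028 0.038 x -0.023 0.021
-0.12 181 y 0.031 0.0688 x -0.014 0.012
-0.11 111 y 0.0109 0.0705 x -0.02 0.018
-0.1 96 y 0.0193 0.0719 x -0.02 0.018
-0.09 64 y 0.0268 0.0737 x -0.017 0.015
-0.08 34 y 0.024 0.0738 x -0.017 0.015
-0.07 73 y 0.0523 0.075 x -0.014 0.012
-0.04 18 y 0.0548 0.0569 x -0.008 0.006
-0.03 27 y 0.048 0.0578 x -0.012 0.008
-0.02 6 y 0.0
[... 505 characters left out ...]
07  0.0094]
0.004 [ 91 206   7   6  26] [ 0.436 -0.1    0.008] [ 0.443 -0.092  0.011] [ 0.4401 -0.0955  0.0094]
0.05 [  6  82  25  23 438] [ 0.564 -0.091  0.054] [ 0.585 -0.067  0.059] [ 0.575  -0.0799  0.0571]
0.05 [ 45  86  26  22 471] [ 0.563 -0.136  0.062] [ 0.582 -0.112  0.067] [ 0.5725 -0.1247  0.0643]
0.05 [ 31 215  30  19 433] [ 0.425 -0.09   0.052] [ 0.445 -0.06   0.06 ] [ 0.436 -0.076  0.057]
0.068 [27 84  8 22 90] [ 0.564 -0.115  0.077] [ 0.582 -0.109  0.081] [ 0.5733 -0.1119  0.0787]
0.068 [ 58 227  20  18 139] [ 0.423 -0.128  0.076] [ 0.443 -0.106  0.083] [ 0.4344 -0.1191  0.0784]
0.068 [ 80 231  51  12 391] [ 0.425 -0.18   0.071] [ 0.436 -0.125  0.077] [ 0.4316 -0.1533  0.0745]
```

View pics/w1c.png

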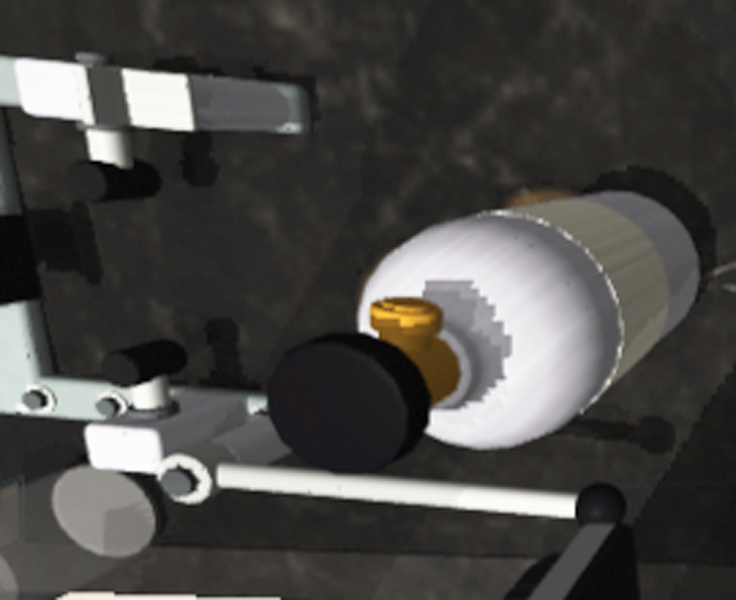

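```bash
python3 - <<'E'
from h import *
s=ctrl.get_state();R=s['ee_rot'];t=s['tcp_pos']
z=np.load('pics/w1.npz');W=pts('wrist',z['d'],dict(K=z['K'],R=z['R'],t=z['t']))
z2=np.load('pics/s1.npz');W2=pts('side',z2['d'])
z0=np.load('pics/scene0.npz')
T=(W-t)@R
for v in(345,350,360,375,395):print(v,T[v,320].round(3),T[v,280].round(3),T[v,362].round(3),T[v,230].round(3))
A=np.concatenate([((w-t)@R).reshape(-1,3)[d.ravel()>0] for w,d in((W,z['d']),(W2,z2['d']))])
A=A[(abs(A[:,:2])<.1).all(1)&(A[:,2]<0)&(A[:,2]>-.18)]
print('max |x| by z (rows) and |y| band(cols 0-10..70-80mm)')
for a in np.arange(-.16,0,.01):
    q=A[(A[:,2]>=a)&(A[:,2]<a+.01)]
    print(round(a,2),[ (lambda m:int(1000*abs(m[:,0]).max()) if len(m)>2 else None)(q[(abs(q[:,1])>=b)&(abs(q[:,1])<b+.01)]) for b in np.arange(0,.08,.01)])
E
```

```text
345 [-0.988 -0.013  1.032] [ 0.01  -0.012 -0.073] [ 0.01   0.011 -0.073] [ 0.018 -0.023 -0.081]
350 [ 0.01  -0.001 -0.075] [ 0.011 -0.011 -0.075] [ 0.01   0.011 -0.074] [ 0.017 -0.022 -0.082]
360 [ 0.011 -0.001 -0.079] [ 0.012 -0.011 -0.08 ] [ 0.011  0.01  -0.079] [ 0.017 -0.021 -0.085]
375 [ 0.011 -0.001 -0.084] [ 0.011 -0.01  -0.084] [ 0.011  0.01  -0.084] [ 0.018 -0.02  -0.09 ]
395 [ 0.011 -0.001 -0.089] [ 0.011 -0.01  -0.089] [ 0.011  0.009 -0.089] [ 0.02  -0.018 -0.096]
max |x| by z (rows) and |y| band(cols 0-10..70-80mm)
-0.16 [38, 36, 32, 22, None, None, None, None]
-0.15 [37, 37, 31, 22, None, None, None, None]
-0.14 [37, 35, 31, 22, None, None, None, None]
-0.13 [None, None, None, 16, None, None, None, None]
-0.12 [None, None, None, 11, 8, 12, 14, None]
-0.11 [None, 19, 17, 12, 8, None, 12, 12]
-0.1 [21, 21, 20, 17, None, 13, 13, 12]
-0.09 [12, 19, 18, 18, None, 13, 13, 13]
-0.08 [12, 12, 18, 18, 17, 13, 13, 13]
-0.07 [None, None, None, 16, 13, 13, 14, 13]
-0.06 [None, None, None, None, 14, 14, 12, 12]
-0.05 [None, None, None, None, 11, 7, None, None]
-0.04 [None, None, None, None, 11, 8, None, None]
-0.03 [None, None, None, None, 12, 8, None, None]
-0.02 [None, None, None, None, 12, 8, None, None]
-0.01 [None, None, None, None, None, None, None, None]
```

The enlarged view shows the hinge at (185,480), the ball at (600,505), the jaw noses at (150,360) and (120,180), and the keeper post tops on the upper rail. Before choosing a push height I need a finer profile of the knuckles.

```bash
python3 - <<'E'
from h import *
s=ctrl.get_state();R=s['ee_rot'];t=s['tcp_pos']
z=np.load('pics/w1.npz');i=dict(K=z['K'],R=z['R'],t=z['t']);W=pts('wrist',z['d'],i);T=(W-t)@R
A=T[(z['d']>0)&(abs(T[...,1])<.1)&(abs(T[...,0])<.04)]
for a in np.arange(-.12,-.008,.004):
    q=A[(A[:,2]>=a)&(A[:,2]<a+.004)]
    if len(q):print(round(a,3),q[:,1].min().round(4),q[:,1].max().round(4),abs(q[:,1]).min().round(4))
print(A[:,2].max())
for u,v in((404,182),(455,192),(372,265),(380,90)):print(ray('wrist',u,v,.01,i).round(3))
p=z['p'];m=(p.min(2)>130)&(W[...,2]>.01)&(W[...,1]<-.35)&(W[...,1]>-.45)&(W[...,0]<.46)
q=W[m];print('cruc',q.min(0),q.max(0),len(q))
c=np.array([.509,-.2685]);print('cyl in tool',R.T@(np.r_[c,.04]-t))
E
```

```text
-0.1 -0.0233 0.0242 0.0086
-0.096 -0.0287 0.0286 0.0094
-0.092 -0.0716 0.0711 0.0001
-0.088 -0.0722 0.0719 0.0001
-0.084 -0.0727 0.0726 0.0001
-0.08 -0.0732 0.0733 0.0001
-0.076 -0.074 0.0733 0.0001
-0.072 -0.074 0.0742 0.0038
-0.068 -0.0744 0.0751 0.0369
-0.064 -0.075 0.0745 0.037
-0.06 -0.0732 0.0731 0.0404
-0.056 -0.0661 0.0654 0.0439
-0.052 -0.0544 0.0533 0.0421
-0.048 -0.0556 0.0558 0.0419
-0.044 -0.0564 0.0568 0.0421
-0.04 -0.0567 0.0564 0.042
-0.036 -0.0563 0.0568 0.0421
-0.032 -0.0563 0.0566 0.0421
-0.028 -0.0561 0.0568 0.0421
-0.024 -0.0563 0.0561 0.0422
-0.02 -0.0546 0.0547 0.0422
-0.016 -0.0488 0.0492 0.0421
-0.012 -0.043 0.043 0.0429
0.23443503760244028
[ 0.489 -0.485  0.01 ]
[ 0.478 -0.55   0.01 ]
[ 0.373 -0.455  0.01 ]
[ 0.594 -0.445  0.01 ]
cruc [ 0.39325432 -0.42145194  0.01006909] [ 0.43459837 -0.38135396  0.02976866] 474
cyl in tool [ 0.01755006 -0.11467018  0.19108901]
```

Request:
carry_out(
  commands=[
    [[0.022,0.019,0,0,0],[0,0,0.06,0,0],[0,0,0.07,0,0],[0,0,0.07,0,0],[0,0,0.06,0,0]],
  ],
)

```text
time: 2.08
tcp_pos: [0.5137, -0.3981, 0.0211]
ee_rot: [[0.999, 0.039, -0.001], [0.039, -0.999, 0.001], [-0.001, -0.001, -1.0]]
force: [-0.6, 0.3, 0.7]
width: 0.0856
grip_force: 0.0
```

Request:
carry_out(
  commands=[
    [[0,0,0.01,0,0],[0,0,0.01,0,0],[0,0,0.005,0,0],[0,0,0,0,0],[0,0,0,0,0]],
  ],
)

```text
time: 2.7
tcp_pos: [0.5147, -0.3988, 0.0044]
ee_rot: [[0.999, 0.037, 0.001], [0.037, -0.999, -0.001], [0.001, 0.001, -1.0]]
force: [0.8, 0.2, -0.2]
width: 0.0855
grip_force: 0.0
```

Request:
carry_out(
  commands=[
    [[0,0,0.004,0,0],[0,0,0.004,0,0],[0,0,0.003,0,0],[0,0,0.001,0,0],[0,0,0,0,0]],
  ],
)

```text
time: 3.32
tcp_pos: [0.5143, -0.3984, -0.0063]
ee_rot: [[0.999, 0.037, 0.0], [0.037, -0.999, 0.0], [0.0, -0.0, -1.0]]
force: [0.5, -0.0, 0.1]
width: 0.0853
grip_force: 0.0
```

```bash
python3 - <<'E'
from h import *
s=ctrl.get_state();print(s['time'],s['tcp_pos'],s['force'].round(2),s['ft_torque'].round(2))
R=s['ee_rot'];t=s['tcp_pos'];p,d=ctrl.grab_frame('side');cv2.imwrite('pics/s2.png',p[:,:,::-1]);W=pts('side',d)
print('cyl in tool',R.T@(np.r_[.509,-.2685,.04]-t))
cv2.imwrite('pics/s2c.png',cv2.resize(p[190:390,250:450,::-1],(600,600),interpolation=cv2.INTER_CUBIC))
E
```

```text
3.325 [ 0.51427291 -0.39836656 -0.00633876] [ 0.48 -0.04  0.12] [-0.04  0.02  0.03]
cyl in tool [-0.00048882 -0.12997384 -0.04633541]
```

View pics/s2c.png

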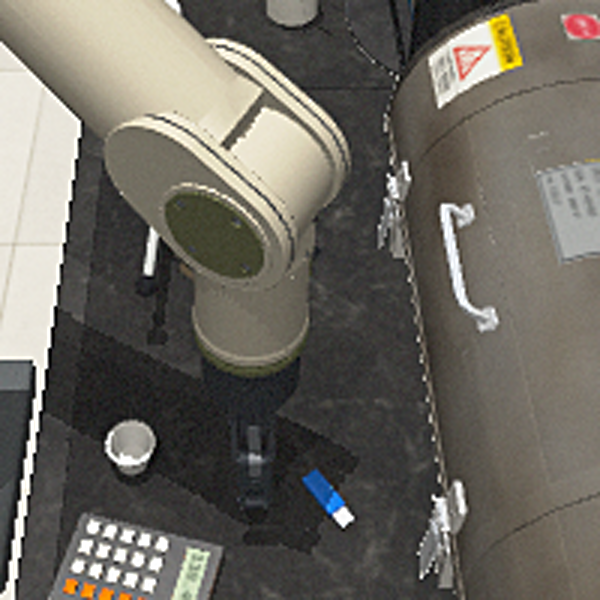

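The arm blocks the side view. The tool is clear of the crucible at (130,447) and the calculator at (190,550). I'll drop the last few millimetres and close the gap.

Request:
carry_out(
  commands=[
    [[0,-0.005,0.003,0,0],[0,-0.006,0,0,0],[0,-0.006,0,0,0],[0,-0.003,0,0,0],[0,0,0,0,0]],
  ],
)

```text
time: 4.0
tcp_pos: [0.5138, -0.3822, -0.0085]
ee_rot: [[0.999, 0.037, 0.0], [0.037, -0.999, -0.0], [0.0, 0.0, -1.0]]
force: [0.1, -0.7, 0.6]
width: 0.0854
grip_force: 0.0
```

Request:
carry_out(
  commands=[
    [[0,-0.002,0,0,0],[0,-0.002,0,0,0],[0,-0.002,0,0,0],[0,-0.002,0,0,0],[0,-0.002,0,0,0]],
  ],
)

```text
time: 4.62
tcp_pos: [0.5134, -0.3757, -0.0082]
ee_rot: [[0.999, 0.036, 0.001], [0.036, -0.999, -0.002], [0.001, 0.002, -1.0]]
force: [0.6, -6.3, 3.0]
width: 0.0852
grip_force: 1.6
```

```bash
python3 - <<'E'
from h import *
s=ctrl.get_state();print(s['time'],s['tcp_pos'],s['force'].round(2),s['ft_torque'].round(2))
p,d=ctrl.grab_frame('scene');cv2.imwrite('pics/sc3.png',p[:,:,::-1]);W=pts('scene',d)
cv2.imwrite('pics/sc3c.png',cv2.resize(p[200:330,270:430,::-1],(736,598),interpolation=cv2.INTER_CUBIC))
E
```

```text
4.625 [ 0.51342709 -0.37574115 -0.00816118] [ 0.57 -6.31  3.03] [-0.81 -0.02  0.01]
```

View pics/sc3c.png

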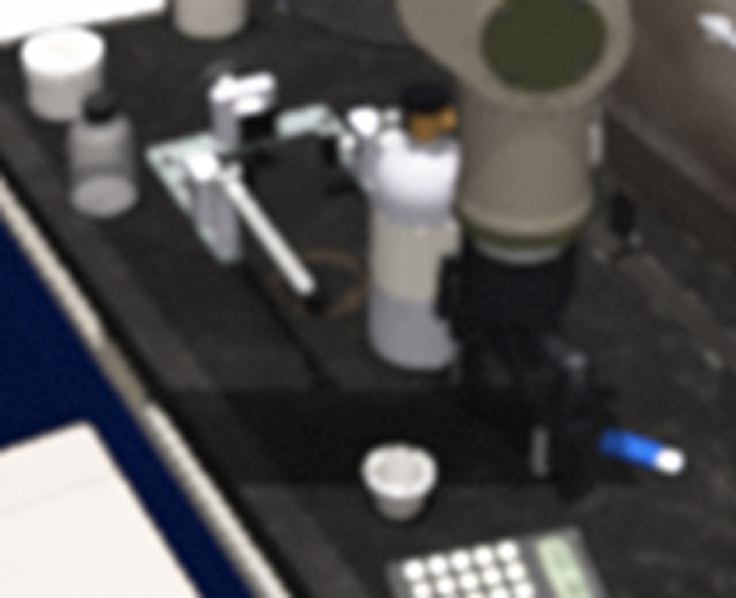

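The scene view shows the cylinder upright at (410,270), with the open finger's knuckle touching its back. The bar's ball is at (315,298). I'll push gently and measure the tilt as I go.

Request:
carry_out(
  commands=[
    [[0,-0.003,0,0,0],[0,-0.004,0,0,0],[0,-0.005,0,0,0],[0,-0.005,0,0,0],[0,-0.004,0,0,0]],
  ],
)

```text
time: 5.3
tcp_pos: [0.513, -0.3595, -0.0078]
ee_rot: [[0.999, 0.035, 0.002], [0.035, -0.999, -0.003], [0.001, 0.003, -1.0]]
force: [1.0, -5.7, 3.7]
width: 0.0853
grip_force: 1.8
```

```bash
cat > tilt.py <<'E'
from h import *
def rep(n='scene',img=None,show=True):
    s=ctrl.get_state();p,d=ctrl.grab_frame(n) if img is None else img
    W=pts(n,d);X,Y,Z=[W[...,i] for i in range(3)]
    k=(d>0)&(X>.46)&(X<.56)&(Y>-.34)&(Y<.02)&(p.min(2)>60)
    h=cv2.cvtColor(p,cv2.COLOR_RGB2HSV);br=(d>0)&(Z>.165)&(Z<.21)&(X>.46)&(X<.56)&(Y>-.35)&(Y<.02)&(h[...,1]>120)&(h[...,0]<30)
    if br.sum(): print('brass',br.sum(),W[br].mean(0).round(4))
    sat=h[...,1]<60
    for a in(.02,.045,.07,.095,.12):
        q=W[k&sat&(Z>a-.0125)&(Z<a+.0125)][:,:2]
        if len(q)>25:
            from scipy.optimize import least_squares as L
            c=q.mean(0)+[.01,.02];r=L(lambda e:np.hypot(*(q-e).T)-.034,c,loss='soft_l1',f_scale=.001);print(a,len(q),r.x.round(4))
    print(s['time'],s['tcp_pos'].round(4),s['force'].round(2));return p
if __name__=='__main__':
    import sys;p=rep();cv2.imwrite('pics/t%s.png'%(sys.argv[1]),p[:,:,::-1])
E
python3 - <<'E'
from tilt import *
z=np.load('pics/side0.npz')
rep('side',(z['p'],z['d']))
p=rep()
E
```

```text
brass 55 [ 0.5139 -0.2747  0.185 ]
0.02 212 [ 0.5085 -0.2655]
0.045 271 [ 0.5106 -0.2257]
0.07 151 [ 0.5083 -0.2676]
0.095 153 [ 0.5084 -0.2679]
0.12 167 [ 0.5084 -0.2678]
5.3 [ 0.513  -0.3595 -0.0078] [ 0.98 -5.72  3.72]
brass 42 [ 0.5101 -0.2586  0.1911]
0.02 182 [ 0.5031 -0.2403]
0.045 197 [ 0.5034 -0.1242]
0.07 112 [ 0.5082 -0.2486]
0.095 107 [ 0.5092 -0.2518]
0.12 122 [ 0.5095 -0.2511]
5.3 [ 0.513  -0.3595 -0.0078] [ 0.98 -5.72  3.72]
```

Request:
carry_out(
  commands=[
    [[0,-0.006,0,0,0],[0,-0.008,0,0,0],[0,-0.01,0,0,0],[0,-0.01,0,0,0],[0,-0.01,0,0,0]],
  ],
)

```text
time: 5.98
tcp_pos: [0.5117, -0.3242, -0.0078]
ee_rot: [[0.999, 0.035, 0.002], [0.035, -0.999, -0.003], [0.002, 0.003, -1.0]]
force: [-0.1, -7.0, 2.6]
width: 0.0854
grip_force: 1.8
```

Request:
carry_out(
  commands=[
    [[0,-0.01,0,0,0],[0,-0.01,0,0,0],[0,-0.01,0,0,0],[0,-0.008,0,0,0],[0,-0.006,0,0,0]],
  ],
)

```text
time: 6.6
tcp_pos: [0.5105, -0.2889, -0.0078]
ee_rot: [[0.999, 0.036, 0.002], [0.036, -0.999, -0.002], [0.002, 0.002, -1.0]]
force: [1.0, -6.4, 2.5]
width: 0.0854
grip_force: 1.8
```

```bash
python3 tilt.py 4
```

```text
brass 41 [ 0.5072 -0.1871  0.1915]
0.02 174 [ 0.5001 -0.1696]
0.045 174 [ 0.4897 -0.1488]
0.07 104 [ 0.506  -0.1779]
0.095 95 [ 0.5068 -0.1815]
0.12 109 [ 0.507  -0.1807]
6.6 [ 0.5105 -0.2889 -0.0078] [ 0.98 -6.37  2.45]
```

Request:
carry_out(
  commands=[
    [[0,-0.01,0,0,0],[0,-0.014,0,0,0],[0,-0.016,0,0,0],[0,-0.016,0,0,0],[0,-0.012,0,0,0]],
  ],
)

```text
time: 7.28
tcp_pos: [0.5086, -0.2341, -0.0079]
ee_rot: [[0.999, 0.036, 0.002], [0.036, -0.999, -0.002], [0.002, 0.002, -1.0]]
force: [0.8, -5.9, 2.8]
width: 0.0856
grip_force: 1.9
```

```bash
python3 tilt.py 5; python3 - <<'E'
from h import *
for n in('scene','side','wrist'):
    c=ctrl.camera_info(n);p,d=ctrl.grab_frame(n);cv2.imwrite(f'pics/{n}5.png',p[:,:,::-1]);np.savez(f'pics/{n}5.npz',p=p,d=d,**c)
E
```

```text
brass 35 [ 0.5026 -0.1323  0.1922]
0.02 151 [ 0.5    -0.1204]
0.045 166 [ 0.4916 -0.1011]
0.07 100 [ 0.5028 -0.1223]
0.095 88 [ 0.5054 -0.1275]
0.12 110 [ 0.506  -0.1265]
7.275 [ 0.5086 -0.2341 -0.0079] [ 0.82 -5.93  2.77]
```

View pics/wrist5.png

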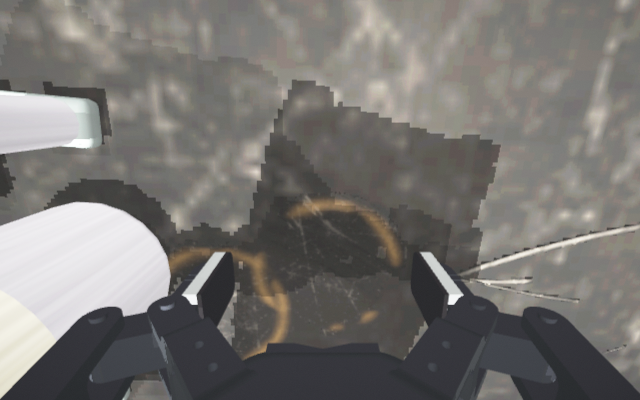

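Request:
carry_out(
  commands=[
    [[0.0003,-0.005,0,0,0],[0.0003,-0.006,0,0,0],[0.0003,-0.006,0,0,0],[0.0003,-0.006,0,0,0],[0.0003,-0.005,0,0,0]],
  ],
)

```text
time: 8.1
tcp_pos: [0.5086, -0.212, -0.0083]
ee_rot: [[0.999, 0.035, 0.001], [0.035, -0.999, -0.002], [0.001, 0.002, -1.0]]
force: [-1.3, -6.4, 2.9]
width: 0.0856
grip_force: 1.9
```

Request:
carry_out(
  commands=[
    [[0.0002,-0.003,0,0,0],[0.0002,-0.003,0,0,0],[0.0002,-0.003,0,0,0],[0.0002,-0.003,0,0,0],[0.0002,-0.003,0,0,0]],
  ],
)

```text
time: 8.72
tcp_pos: [0.5089, -0.2022, -0.0079]
ee_rot: [[0.999, 0.034, 0.001], [0.034, -0.999, -0.004], [0.001, 0.004, -1.0]]
force: [-2.0, -12.8, 5.5]
width: 0.0852
grip_force: 4.8
```

```bash
python3 tilt.py 6
```

```text
brass 27 [ 0.5033 -0.0992  0.1923]
0.02 147 [ 0.4972 -0.0855]
0.045 143 [ 0.4964 -0.0818]
0.07 92 [ 0.5049 -0.0929]
0.095 89 [ 0.5064 -0.0946]
0.12 107 [ 0.5064 -0.094 ]
8.725 [ 0.5089 -0.2022 -0.0079] [ -1.98 -12.79   5.55]
```

Request:
carry_out(
  commands=[
    [[0.0002,-0.003,0,0,0],[0.0002,-0.003,0,0,0],[0.0002,-0.003,0,0,0],[0.0002,-0.003,0,0,0],[0.0002,-0.003,0,0,0]],
  ],
)

```text
time: 9.4
tcp_pos: [0.5097, -0.191, -0.0075]
ee_rot: [[0.999, 0.033, 0.002], [0.033, -0.999, -0.004], [0.002, 0.005, -1.0]]
force: [-2.5, -16.5, 7.5]
width: 0.0855
grip_force: 5.5
```

```bash
python3 tilt.py 7
```

```text
brass 31 [ 0.5028 -0.0864  0.1925]
0.02 141 [ 0.4966 -0.0746]
0.045 148 [ 0.494  -0.0679]
0.07 84 [ 0.5054 -0.0821]
0.095 82 [ 0.5062 -0.0832]
0.12 103 [ 0.5068 -0.0836]
9.4 [ 0.5097 -0.191  -0.0075] [ -2.53 -16.53   7.52]
```

Request:
carry_out(
  commands=[
    [[0.0001,-0.002,0,0,0],[0.0001,-0.002,0,0,0],[0.0001,-0.002,0,0,0],[0.0001,-0.002,0,0,0],[0,-0.001,0,0,0]],
  ],
)

```text
time: 10.07
tcp_pos: [0.5096, -0.1832, -0.0077]
ee_rot: [[0.999, 0.033, 0.002], [0.033, -0.999, -0.004], [0.001, 0.004, -1.0]]
force: [-0.8, -15.7, 6.5]
width: 0.0855
grip_force: 5.1
```

Request:
carry_out(
  commands=[
    [[0.0001,-0.001,0,0,0],[0,-0.001,0,0,0],[0.0001,-0.001,0,0,0],[0,-0.001,0,0,0],[0,0,0,0,0]],
  ],
)

```text
time: 10.7
tcp_pos: [0.5099, -0.1788, -0.0079]
ee_rot: [[0.999, 0.034, 0.002], [0.034, -0.999, -0.003], [0.002, 0.003, -1.0]]
force: [0.4, -10.3, 5.0]
width: 0.0855
grip_force: 3.4
```

Request:
carry_out(
  commands=[
    [[0,-0.001,0,0,0],[0,-0.001,0,0,0],[0.0001,-0.001,0,0,0],[0,0,0,0,0],[0,0,0,0,0]],
  ],
)

```text
time: 11.32
tcp_pos: [0.5099, -0.1763, -0.0079]
ee_rot: [[0.999, 0.034, 0.002], [0.034, -0.999, -0.002], [0.002, 0.003, -1.0]]
force: [1.1, -9.7, 5.3]
width: 0.0854
grip_force: 3.1
```

Request:
carry_out(
  commands=[
    [[0,-0.001,0,0,0],[0,-0.001,0,0,0],[0,0,0,0,0],[0,0,0,0,0],[0,0,0,0,0]],
  ],
)

```text
time: 11.95
tcp_pos: [0.5099, -0.1747, -0.0079]
ee_rot: [[0.999, 0.034, 0.002], [0.034, -0.999, -0.003], [0.002, 0.003, -1.0]]
force: [0.9, -10.3, 3.8]
width: 0.0856
grip_force: 3.1
```

Request:
carry_out(
  commands=[
    [[0,-0.001,0,0,0],[0,0,0,0,0],[0,0,0,0,0],[0,0,0,0,0],[0,0,0,0,0]],
  ],
)

```text
time: 12.58
tcp_pos: [0.5098, -0.1735, -0.008]
ee_rot: [[0.999, 0.035, 0.002], [0.035, -0.999, -0.002], [0.002, 0.002, -1.0]]
force: [-0.3, -7.3, 4.5]
width: 0.0852
grip_force: 2.6
```

Request:
carry_out(
  commands=[
    [[0,-0.001,0,0,0],[0,0,0,0,0],[0,0,0,0,0],[0,0,0,0,0],[0,0,0,0,0]],
  ],
)

```text
time: 13.2
tcp_pos: [0.5096, -0.1723, -0.0082]
ee_rot: [[0.999, 0.035, 0.001], [0.035, -0.999, -0.002], [0.001, 0.002, -1.0]]
force: [0.5, -6.9, 3.0]
width: 0.0856
grip_force: 2.2
```

Request:
carry_out(
  commands=[
    [[0,-0.001,0,0,0],[0,0,0,0,0],[0,0,0,0,0],[0,0,0,0,0],[0,0,0,0,0]],
  ],
)

```text
time: 13.82
tcp_pos: [0.5094, -0.1712, -0.0083]
ee_rot: [[0.999, 0.035, 0.001], [0.035, -0.999, -0.001], [0.001, 0.001, -1.0]]
force: [0.6, -6.5, 2.5]
width: 0.085
grip_force: 2.0
```

Request:
carry_out(
  commands=[
    [[0,-0.001,0,0,0],[0,0,0,0,0],[0,0,0,0,0],[0,0,0,0,0],[0,0,0,0,0]],
  ],
)

```text
time: 14.45
tcp_pos: [0.5093, -0.1705, -0.0083]
ee_rot: [[0.999, 0.035, 0.001], [0.035, -0.999, -0.001], [0.001, 0.001, -1.0]]
force: [-0.4, -6.4, 2.8]
width: 0.0857
grip_force: 2.0
```

Request:
carry_out(
  commands=[
    [[0,-0.001,0,0,0],[0,0,0,0,0],[0,0,0,0,0],[0,0,0,0,0],[0,0,0,0,0]],
  ],
)

```text
time: 15.08
tcp_pos: [0.5093, -0.1697, -0.0083]
ee_rot: [[0.999, 0.035, 0.001], [0.035, -0.999, -0.001], [0.001, 0.001, -1.0]]
force: [-0.3, -6.6, 2.1]
width: 0.0855
grip_force: 2.0
```

Request:
carry_out(
  commands=[
    [[0,-0.001,0,0,0],[0,0,0,0,0],[0,0,0,0,0],[0,0,0,0,0],[0,0,0,0,0]],
  ],
)

```text
time: 15.7
tcp_pos: [0.5093, -0.1689, -0.0083]
ee_rot: [[0.999, 0.035, 0.001], [0.035, -0.999, -0.001], [0.001, 0.001, -1.0]]
force: [0.3, -7.3, 2.9]
width: 0.0851
grip_force: 2.0
```

Request:
carry_out(
  commands=[
    [[0,-0.001,0,0,0],[0,0,0,0,0],[0,0,0,0,0],[0,0,0,0,0],[0,0,0,0,0]],
  ],
)

```text
time: 16.32
tcp_pos: [0.5095, -0.1681, -0.0083]
ee_rot: [[0.999, 0.035, 0.001], [0.035, -0.999, -0.001], [0.001, 0.001, -1.0]]
force: [1.3, -6.6, 2.1]
width: 0.0854
grip_force: 2.0
```

```bash
python3 tilt.py 8
```

```text
brass 26 [ 0.5018 -0.0649  0.1915]
0.02 131 [ 0.4938 -0.0523]
0.045 102 [ 0.4983 -0.0551]
0.07 79 [ 0.5056 -0.0599]
0.095 79 [ 0.5065 -0.0612]
0.12 110 [ 0.5082 -0.0628]
16.325 [ 0.5095 -0.1681 -0.0083] [ 1.32 -6.62  2.09]
```

Request:
carry_out(
  commands=[
    [[0,-0.001,0,0,0],[0,0,0,0,0],[0,0,0,0,0],[0,0,0,0,0],[0,0,0,0,0]],
  ],
)

```text
time: 17.0
tcp_pos: [0.5096, -0.1676, -0.0082]
ee_rot: [[0.999, 0.035, 0.002], [0.035, -0.999, -0.002], [0.001, 0.002, -1.0]]
force: [1.9, -8.2, 1.8]
width: 0.0853
grip_force: 2.4
```

Request:
carry_out(
  commands=[
    [[0,-0.001,0,0,0],[0,0,0,0,0],[0,0,0,0,0],[0,0,0,0,0],[0,0,0,0,0]],
  ],
)

```text
time: 17.62
tcp_pos: [0.5096, -0.1672, -0.0081]
ee_rot: [[0.999, 0.034, 0.002], [0.034, -0.999, -0.002], [0.002, 0.002, -1.0]]
force: [2.0, -8.9, 1.5]
width: 0.0849
grip_force: 3.0
```

Request:
carry_out(
  commands=[
    [[0,-0.001,0,0,0],[0,0,0,0,0],[0,0,0,0,0],[0,0,0,0,0],[0,0,0,0,0]],
  ],
)

```text
time: 18.25
tcp_pos: [0.5096, -0.1669, -0.008]
ee_rot: [[0.999, 0.034, 0.002], [0.034, -0.999, -0.003], [0.002, 0.003, -1.0]]
force: [1.3, -11.0, 2.6]
width: 0.085
grip_force: 3.5
```

Request:
carry_out(
  commands=[
    [[0,-0.001,0,0,0],[0,0,0,0,0],[0,0,0,0,0],[0,0,0,0,0],[0,0,0,0,0]],
  ],
)

```text
time: 18.88
tcp_pos: [0.5095, -0.1665, -0.008]
ee_rot: [[0.999, 0.034, 0.002], [0.034, -0.999, -0.003], [0.002, 0.003, -1.0]]
force: [0.8, -11.2, 3.0]
width: 0.0856
grip_force: 4.1
```

Request:
carry_out(
  commands=[
    [[0,-0.001,0,0,0],[0,0,0,0,0],[0,0,0,0,0],[0,0,0,0,0],[0,0,0,0,0]],
  ],
)

```text
time: 19.5
tcp_pos: [0.5093, -0.1661, -0.008]
ee_rot: [[0.999, 0.033, 0.002], [0.033, -0.999, -0.003], [0.001, 0.003, -1.0]]
force: [0.2, -13.3, 3.9]
width: 0.0854
grip_force: 4.6
```

Request:
carry_out(
  commands=[
    [[0,-0.001,0,0,0],[0,0,0,0,0],[0,0,0,0,0],[0,0,0,0,0],[0,0,0,0,0]],
  ],
)

```text
time: 20.12
tcp_pos: [0.5091, -0.1658, -0.008]
ee_rot: [[0.999, 0.033, 0.001], [0.033, -0.999, -0.004], [0.001, 0.004, -1.0]]
force: [-0.4, -13.9, 3.6]
width: 0.0855
grip_force: 5.2
```

```bash
python3 tilt.py 9
```

```text
brass 30 [ 0.5039 -0.0618  0.1913]
0.02 122 [ 0.4933 -0.0513]
0.045 93 [ 0.4987 -0.0534]
0.07 78 [ 0.5055 -0.0579]
0.095 81 [ 0.5062 -0.0592]
0.12 118 [ 0.507  -0.0597]
20.125 [ 0.5091 -0.1658 -0.008 ] [ -0.41 -13.92   3.58]
```

Request:
carry_out(
  commands=[
    [[0,0.001,0,0,0],[0,0.0015,0,0,0],[0,0.002,0,0,0],[0,0.002,0,0,0],[0,0.002,0,0,0]],
  ],
)

```text
time: 20.8
tcp_pos: [0.509, -0.1679, -0.0088]
ee_rot: [[0.999, 0.037, -0.0], [0.037, -0.999, 0.001], [-0.0, -0.001, -1.0]]
force: [0.1, -0.2, -0.3]
width: 0.0853
grip_force: 0.0
```

Request:
carry_out(
  commands=[
    [[0,0.01,0,0,0],[0,0.02,0,0,0],[0,0.03,0,0,0],[0,0.02,-0.02,0.3,0],[0,0,-0.04,0.3,0]],
  ],
)

```text
time: 21.42
tcp_pos: [0.5104, -0.2344, 0.0398]
ee_rot: [[0.999, -0.041, -0.002], [-0.041, -0.999, 0.0], [-0.002, -0.0, -1.0]]
force: [-0.1, 0.3, -0.6]
width: 0.0855
grip_force: 0.0
```

Request:
carry_out(
  commands=[
    [[0,0,-0.05,0,0],[0,0,-0.04,0,0],[0,0,0,0,0],[0,0,0,0,0],[0,0,0,0,0]],
  ],
)

```text
time: 22.05
tcp_pos: [0.5109, -0.2323, 0.1104]
ee_rot: [[0.999, -0.036, -0.002], [-0.036, -0.999, 0.001], [-0.002, -0.001, -1.0]]
force: [0.3, -0.4, -0.2]
width: 0.0854
grip_force: 0.0
```

```bash
python3 - <<'E'
from tilt import *
p=rep();cv2.imwrite('pics/sc10.png',p[:,:,::-1])
s=ctrl.get_state();R=s['ee_rot'];t=s['tcp_pos'];print(R.round(4))
O=np.array([.5055,-.078]);xh=np.array([.035,.999]);yh=np.array([-.999,.035])
w=O-.192*xh+.099*yh;print('start',w,'delta tool /0.8',(R.T@np.r_[w-t[:2],.035-t[2]]/.8).round(4))
H=np.array([-.042,.070]);F=[]
for th in np.linspace(1.6,0,17):
    c,sn=np.cos(th),np.sin(th);f=H+.105*np.array([-sn,-c])+np.array([-c,sn])*(.005+.007*abs(c)+.012*abs(sn))-[.05,0];F.append(f)
F=np.array(F);print((F*1000).round(0).tolist());D=np.diff(F,axis=0)/.8
print('rows x_t=-dyh, y_t=-dxh');print(np.c_[-D[:,1],-D[:,0]].round(4).tolist())
E
```

```text
brass 37 [ 0.5077 -0.0691  0.192 ]
0.02 138 [ 0.5004 -0.0548]
0.045 149 [ 0.5064 -0.0599]
0.07 115 [ 0.5054 -0.0603]
0.095 105 [ 0.5061 -0.0606]
0.12 136 [ 0.5064 -0.0604]
22.05 [ 0.5109 -0.2323  0.1104] [ 0.28 -0.44 -0.16]
[[ 9.994e-01 -3.550e-02 -1.500e-03]
 [-3.550e-02 -9.994e-01  7.000e-04]
 [-1.500e-03 -6.000e-04 -1.000e+00]]
start [ 0.399879 -0.266343] delta tool /0.8 [-0.1371  0.0476  0.0945]
[[-196.0, 90.0], [-198.0, 80.0], [-199.0, 70.0], [-198.0, 60.0], [-197.0, 49.0], [-194.0, 39.0], [-191.0, 29.0], [-186.0, 19.0], [-180.0, 10.0], [-173.0, 1.0], [-166.0, -7.0], [-157.0, -14.0], [-148.0, -20.0], [-138.0, -26.0], [-127.0, -30.0], [-116.0, -33.0], [-104.0, -35.0]]
rows x_t=-dyh, y_t=-dxh
[[0.0128, 0.0019], [0.0126, 0.0007], [0.0128, -0.0005], [0.0128, -0.0018], [0.0128, -0.0031], [0.0125, -0.0045], [0.0122, -0.0058], [0.0116, -0.0071], [0.011, -0.0084], [0.0101, -0.0096], [0.0091, -0.0108], [0.008, -0.0118], [0.0067, -0.0127], [0.0053, -0.0135], [0.0039, -0.0141], [0.0023, -0.0145]]
```

Before shutting the bar I'll touch the cylinder again lightly. Where contact starts will show whether it stayed on the pad.

Request:
carry_out(
  commands=[
    [[-0.0136,0,0,0,0],[0,0,0.06,0,0],[0,0,0.06,0,0],[0,0,0.024,0,0],[0,0,0.004,0,0]],
  ],
)

```text
time: 22.72
tcp_pos: [0.5, -0.2318, -0.0076]
ee_rot: [[0.999, -0.035, -0.002], [-0.035, -0.999, 0.001], [-0.002, -0.001, -1.0]]
force: [0.1, -0.2, -0.1]
width: 0.0856
grip_force: 0.0
```

Request:
carry_out(
  commands=[
    [[0,-0.03,0,0,0],[0,-0.03,0,0,0],[0,-0.015,0,0,0],[0,0,0,0,0],[0,0,0,0,0]],
  ],
)

```text
time: 23.35
tcp_pos: [0.5029, -0.1733, -0.0066]
ee_rot: [[0.999, -0.036, 0.001], [-0.036, -0.999, -0.001], [0.001, 0.001, -1.0]]
force: [0.5, 0.3, -0.4]
width: 0.0856
grip_force: 0.0
```

Request:
carry_out(
  commands=[
    [[0,-0.003,0,0,0],[0,-0.001,0,0,0],[0,0,0,0,0],[0,0,0,0,0],[0,0,0,0,0]],
  ],
)

```text
time: 23.98
tcp_pos: [0.5028, -0.1689, -0.0071]
ee_rot: [[0.999, -0.035, -0.0], [-0.035, -0.999, -0.0], [-0.0, 0.0, -1.0]]
force: [0.5, -0.5, -0.4]
width: 0.0853
grip_force: 0.0
```

Request:
carry_out(
  commands=[
    [[0,-0.001,0,0,0],[0,0,0,0,0],[0,0,0,0,0],[0,0,0,0,0],[0,0,0,0,0]],
  ],
)

```text
time: 24.6
tcp_pos: [0.5029, -0.1681, -0.007]
ee_rot: [[0.999, -0.035, 0.0], [-0.035, -0.999, -0.0], [0.0, 0.0, -1.0]]
force: [-0.1, 0.1, 0.3]
width: 0.0855
grip_force: 0.0
```

Request:
carry_out(
  commands=[
    [[0,-0.001,0,0,0],[0,0,0,0,0],[0,0,0,0,0],[0,0,0,0,0],[0,0,0,0,0]],
  ],
)

```text
time: 25.22
tcp_pos: [0.5029, -0.1675, -0.0071]
ee_rot: [[0.999, -0.035, 0.0], [-0.035, -0.999, -0.0], [0.0, 0.0, -1.0]]
force: [-0.0, -3.9, 1.3]
width: 0.0857
grip_force: 1.0
```

Request:
carry_out(
  commands=[
    [[0,-0.001,0,0,0],[0,0,0,0,0],[0,0,0,0,0],[0,0,0,0,0],[0,0,0,0,0]],
  ],
)

```text
time: 25.85
tcp_pos: [0.5029, -0.1674, -0.0069]
ee_rot: [[0.999, -0.036, 0.0], [-0.036, -0.999, -0.001], [0.0, 0.001, -1.0]]
force: [-0.5, -6.1, 0.0]
width: 0.0854
grip_force: 2.1
```

Contact starts at about −0.1677, so the cylinder sprang back and holds only about 0.7 mm of pad. I'll press to about 1.4 mm and release much more slowly.

Request:
carry_out(
  commands=[
    [[0,-0.001,0,0,0],[0,0,0,0,0],[0,0,0,0,0],[0,0,0,0,0],[0,0,0,0,0]],
  ],
)

```text
time: 26.48
tcp_pos: [0.5031, -0.1672, -0.0068]
ee_rot: [[0.999, -0.037, 0.001], [-0.037, -0.999, -0.002], [0.001, 0.002, -1.0]]
force: [-0.9, -8.7, 0.4]
width: 0.0855
grip_force: 2.7
```

Request:
carry_out(
  commands=[
    [[0,-0.001,0,0,0],[0,0,0,0,0],[0,0,0,0,0],[0,0,0,0,0],[0,0,0,0,0]],
  ],
)

```text
time: 27.1
tcp_pos: [0.5031, -0.1669, -0.0067]
ee_rot: [[0.999, -0.037, 0.001], [-0.037, -0.999, -0.002], [0.001, 0.002, -1.0]]
force: [-0.4, -10.0, 2.6]
width: 0.0855
grip_force: 3.3
```

Request:
carry_out(
  commands=[
    [[0,-0.001,0,0,0],[0,0,0,0,0],[0,0,0,0,0],[0,0,0,0,0],[0,0,0,0,0]],
  ],
)

```text
time: 27.72
tcp_pos: [0.503, -0.1666, -0.0066]
ee_rot: [[0.999, -0.037, 0.001], [-0.037, -0.999, -0.003], [0.001, 0.003, -1.0]]
force: [-0.6, -9.9, 1.8]
width: 0.0854
grip_force: 3.9
```

Request:
carry_out(
  commands=[
    [[0,-0.001,0,0,0],[0,0,0,0,0],[0,0,0,0,0],[0,0,0,0,0],[0,0,0,0,0]],
  ],
)

```text
time: 28.35
tcp_pos: [0.503, -0.1662, -0.0066]
ee_rot: [[0.999, -0.038, 0.001], [-0.038, -0.999, -0.003], [0.001, 0.003, -1.0]]
force: [-1.5, -12.5, 2.5]
width: 0.0857
grip_force: 4.3
```

Request:
carry_out(
  commands=[
    [[0,0.0003,0,0,0],[0,0.0003,0,0,0],[0,0.0003,0,0,0],[0,0.0003,0,0,0],[0,0.0003,0,0,0]],
  ],
)

```text
time: 28.98
tcp_pos: [0.5029, -0.1664, -0.0069]
ee_rot: [[0.999, -0.037, 0.0], [-0.037, -0.999, -0.002], [0.001, 0.002, -1.0]]
force: [-0.7, -8.5, -0.3]
width: 0.0857
grip_force: 3.1
```

Request:
carry_out(
  commands=[
    [[0,0.0003,0,0,0],[0,0.0003,0,0,0],[0,0.0003,0,0,0],[0,0.0003,0,0,0],[0,0.0003,0,0,0]],
  ],
)

```text
time: 29.6
tcp_pos: [0.503, -0.1666, -0.007]
ee_rot: [[0.999, -0.036, 0.0], [-0.036, -0.999, -0.001], [0.0, 0.001, -1.0]]
force: [0.4, -5.1, -0.6]
width: 0.0853
grip_force: 1.8
```

Request:
carry_out(
  commands=[
    [[0,0.0003,0,0,0],[0,0.0003,0,0,0],[0,0.0003,0,0,0],[0,0.0003,0,0,0],[0,0.0003,0,0,0]],
  ],
)

```text
time: 30.22
tcp_pos: [0.503, -0.1666, -0.0071]
ee_rot: [[0.999, -0.035, 0.0], [-0.035, -0.999, 0.0], [0.0, -0.0, -1.0]]
force: [1.5, -3.4, 0.1]
width: 0.0854
grip_force: 1.0
```

Request:
carry_out(
  commands=[
    [[0,0.0003,0,0,0],[0,0.0003,0,0,0],[0,0.0003,0,0,0],[0,0.0003,0,0,0],[0,0.0003,0,0,0]],
  ],
)

```text
time: 30.85
tcp_pos: [0.5028, -0.1679, -0.0071]
ee_rot: [[0.999, -0.035, -0.0], [-0.035, -0.999, 0.0], [-0.0, -0.0, -1.0]]
force: [0.3, 0.6, 0.1]
width: 0.0854
grip_force: 0.0
```

It now holds about 1.5 mm of pad, since contact was lost near −0.1668. Next I'll back off, go over the bar and come down on its outer side.

Request:
carry_out(
  commands=[
    [[0,0.005,0,0,0],[0,0.03,0,0,0],[0,0.045,0,0,0],[0,0.047,-0.04,0,0],[0,0,-0.07,0,0]],
  ],
)

```text
time: 31.48
tcp_pos: [0.4969, -0.2729, 0.0802]
ee_rot: [[0.999, -0.04, -0.004], [-0.04, -0.999, 0.001], [-0.004, -0.0, -1.0]]
force: [1.2, 0.2, 0.7]
width: 0.0855
grip_force: 0.0
```

Request:
carry_out(
  commands=[
    [[0,0,-0.04,0,0],[-0.04,0,0,0,0],[-0.05,0,0,0,0],[-0.034,0,0,0,0],[0,0,0,0,0]],
  ],
)

```text
time: 32.1
tcp_pos: [0.3984, -0.2667, 0.1131]
ee_rot: [[0.999, -0.037, -0.0], [-0.037, -0.999, -0.0], [-0.0, 0.0, -1.0]]
force: [0.7, -0.8, -0.2]
width: 0.0851
grip_force: 0.0
```

```bash
python3 - <<'E'
from tilt import *
p=rep();cv2.imwrite('pics/sc11.png',p[:,:,::-1])
cv2.imwrite('pics/sc11c.png',cv2.resize(p[190:320,260:420,::-1],(736,598),interpolation=cv2.INTER_CUBIC))
s=ctrl.get_state();R=s['ee_rot'];t=s['tcp_pos']
i=ctrl.camera_info('wrist');p,d=ctrl.grab_frame('wrist');W=pts('wrist',d,i);T=(W-t)@R
k=(d>0)&(p.min(2)>120)&(W[...,2]>.06)&(W[...,2]<.085)&(W[...,0]<.46)&(W[...,1]<-.13)
q=W[k];print('bar',len(q));
if len(q):print(np.polyfit(q[:,1],q[:,0],1),q.min(0),q.max(0))
E
```

```text
0.02 40 [ 0.4786 -0.0305]
32.1 [ 0.3984 -0.2667  0.1131] [ 0.66 -0.79 -0.15]
bar 2817
[0.05379861 0.43962167] [ 0.4225066  -0.26490272  0.06985242] [ 0.43648591 -0.13003101  0.07754305]
```

View pics/sc11c.png

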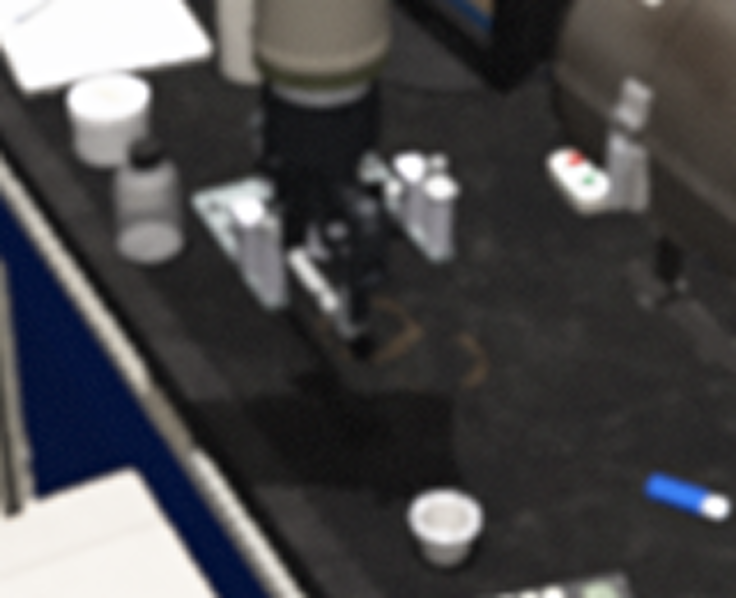

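The scene view shows the gripper over the bar's outer side, with the ball at (360,345). The other things haven't moved. Lowering now, then I'll swing the bar along the worked-out arc.

Request:
carry_out(
  commands=[
    [[0,0,0.05,0,0],[0,0,0.04,0,0],[0,0,0.0075,0,0],[0,0,0,0,0],[0.013,0.0046,0,0,0]],
  ],
)

```text
time: 32.83
tcp_pos: [0.4113, -0.2706, 0.0362]
ee_rot: [[0.999, -0.035, 0.001], [-0.035, -0.999, -0.001], [0.001, 0.001, -1.0]]
force: [-0.4, 1.0, 0.5]
width: 0.0851
grip_force: 0.6
```

Request:
carry_out(
  commands=[
    [[0.0128,0.0019,0,0,0],[0.0126,0.0007,0,0,0],[0.0128,-0.0005,0,0,0],[0.0128,-0.0018,0,0,0],[0.0128,-0.0031,0,0,0]],
  ],
)

```text
time: 33.45
tcp_pos: [0.4622, -0.2695, 0.0348]
ee_rot: [[0.999, -0.035, -0.0], [-0.035, -0.999, -0.0], [-0.0, 0.0, -1.0]]
force: [-1.7, 0.0, -0.9]
width: 0.0849
grip_force: 0.6
```

Request:
carry_out(
  commands=[
    [[0.0125,-0.0045,0,0,0],[0.0122,-0.0058,0,0,0],[0.0116,-0.0071,0,0,0],[0.011,-0.0084,0,0,0],[0.0101,-0.0096,0,0,0]],
  ],
)

```text
time: 34.08
tcp_pos: [0.5089, -0.2425, 0.0349]
ee_rot: [[0.999, -0.035, 0.0], [-0.035, -0.999, -0.0], [0.0, 0.0, -1.0]]
force: [-1.3, -0.7, 0.2]
width: 0.0852
grip_force: 0.6
```

```bash
python3 - <<'E'
from tilt import *
p=rep()
s=ctrl.get_state();R=s['ee_rot'];t=s['tcp_pos']
O=np.array([.5055,-.078]);B=np.array([[.035,.999],[-.999,.035]]);print('tool h',B@(t[:2]-O),R[:2,:2].round(3).tolist())
i=ctrl.camera_info('wrist');p,d=ctrl.grab_frame('wrist');W=pts('wrist',d,i)
k=(d>0)&(p.min(2)>120)&(W[...,2]>.064)&(W[...,2]<.08)&(W[...,0]<.53)&(W[...,1]<-.12)&(W[...,1]>-.3)
q=((W[k][:,:2]-O)@B.T);print('bar h',len(q))
if len(q):print(cv2.fitLine(q.astype(np.float32),cv2.DIST_HUBER,0,.001,.001).ravel(),q.min(0),q.max(0))
E
```

```text
brass 38 [ 0.5074 -0.0666  0.1912]
0.02 101 [ 0.4919 -0.0433]
0.045 126 [ 0.5051 -0.0575]
0.07 185 [ 0.4912 -0.1215]
0.095 113 [ 0.5066 -0.0604]
0.12 119 [ 0.5066 -0.0596]
34.075 [ 0.5089 -0.2425  0.0349] [-1.27 -0.69  0.21]
tool h [-0.16275416 -0.0103814 ] [[0.999, -0.034], [-0.034, -0.999]]
bar h 1785
[ 0.9999331   0.01156606 -0.12866835 -0.02085497] [-0.21579211 -0.02842692] [-0.0862124  -0.00365367]
```

Request:
carry_out(
  commands=[
    [[0.009,-0.0108,0,0,0],[0.008,-0.0118,0,0,0],[0.0067,-0.0127,0,0,0],[0.0053,-0.0135,0,0,0],[0.0039,-0.0141,0,0,0]],
  ],
)

```text
time: 34.8
tcp_pos: [0.5368, -0.1928, 0.0349]
ee_rot: [[0.999, -0.035, 0.0], [-0.035, -0.999, -0.0], [0.0, 0.0, -1.0]]
force: [-1.8, -1.6, 0.2]
width: 0.0852
grip_force: 0.6
```

Request:
carry_out(
  commands=[
    [[0.001,-0.004,0,0,0],[0,-0.004,0,0,0],[0,-0.003,0,0,0],[0,0,0,0,0],[0,0,0,0,0]],
  ],
)

```text
time: 35.42
tcp_pos: [0.5375, -0.1849, 0.0349]
ee_rot: [[0.999, -0.035, -0.0], [-0.035, -0.999, 0.0], [-0.0, -0.0, -1.0]]
force: [0.5, -0.0, 0.2]
width: 0.0855
grip_force: 0.0
```

Request:
carry_out(
  commands=[
    [[0,-0.002,0,0,0],[0,-0.002,0,0,0],[0,0,0,0,0],[0,0,0,0,0],[0,0,0,0,0]],
  ],
)

```text
time: 36.05
tcp_pos: [0.5375, -0.1837, 0.035]
ee_rot: [[0.999, -0.037, 0.0], [-0.037, -0.999, -0.002], [0.0, 0.002, -1.0]]
force: [0.8, -6.2, -1.0]
width: 0.0852
grip_force: 3.3
```

Request:
carry_out(
  commands=[
    [[0,-0.001,0,0,0],[0,-0.001,0,0,0],[0,-0.001,0,0,0],[0,0,0,0,0],[0,0,0,0,0]],
  ],
)

```text
time: 36.67
tcp_pos: [0.5374, -0.1835, 0.0352]
ee_rot: [[0.999, -0.039, 0.001], [-0.039, -0.999, -0.004], [0.001, 0.004, -1.0]]
force: [0.1, -12.9, -1.9]
width: 0.0857
grip_force: 6.6
```

Request:
carry_out(
  commands=[
    [[0,0.005,0,0,0],[0,0.01,0,0,0],[0,0.04,0,0,0],[0,0.06,0,0,0],[0,0.06,-0.05,0,0]],
  ],
)

```text
time: 37.3
tcp_pos: [0.5309, -0.3192, 0.0724]
ee_rot: [[0.999, -0.034, -0.005], [-0.034, -0.999, 0.003], [-0.005, -0.003, -1.0]]
force: [0.6, 0.0, -0.2]
width: 0.0855
grip_force: 0.0
```

Request:
carry_out(
  commands=[
    [[0,0,-0.07,0,0],[0,0,-0.07,0,0],[0,0,-0.06,0,0],[0,0,0,0,0],[0,0,0,0,0]],
  ],
)

```text
time: 37.92
tcp_pos: [0.5327, -0.3189, 0.2342]
ee_rot: [[0.999, -0.035, -0.001], [-0.035, -0.999, 0.001], [-0.001, -0.0, -1.0]]
force: [-0.2, -0.8, -0.3]
width: 0.0854
grip_force: 0.0
```

```bash
python3 - <<'E'
from tilt import *
p=rep()
O=np.array([.5055,-.078]);B=np.array([[.035,.999],[-.999,.035]])
i=ctrl.camera_info('wrist');w,d=ctrl.grab_frame('wrist');W=pts('wrist',d,i)
k=(d>0)&(w.min(2)>120)&(W[...,2]>.064)&(W[...,2]<.08)&(W[...,0]>.445)&(W[...,0]<.56)&(W[...,1]<-.105)&(W[...,1]>-.3)
q=((W[k][:,:2]-O)@B.T);print('bar h',len(q))
if len(q):print(cv2.fitLine(q.astype(np.float32),cv2.DIST_HUBER,0,.001,.001).ravel(),q.min(0),q.max(0))
a=cv2.resize(p[190:290,270:390,::-1],(600,500),interpolation=cv2.INTER_CUBIC);cv2.imwrite('pics/f1.png',a);cv2.imwrite('pics/f1w.png',w[:,:,::-1])
E
```

```text
brass 37 [ 0.5072 -0.0666  0.1909]
0.02 129 [ 0.5013 -0.055 ]
0.045 100 [ 0.506  -0.0585]
0.07 195 [ 0.5024 -0.1074]
0.095 110 [ 0.5064 -0.0594]
0.12 121 [ 0.5064 -0.0598]
37.925 [ 0.5327 -0.3189  0.2342] [-0.2  -0.78 -0.29]
bar h 915
[ 0.02655464  0.9996474  -0.04475159 -0.01532805] [-0.04897548 -0.05594118] [-0.03681178  0.05881516]
```

View pics/f1.png

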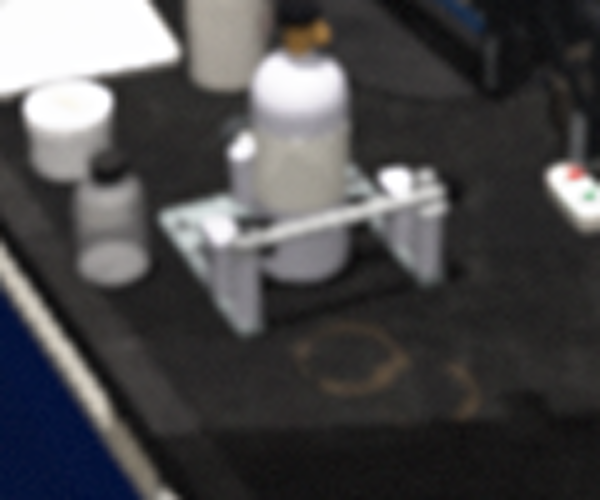

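The bar lies across the mouth against its stop in the keeper at (430,195), and the cylinder stands upright at (300,180) on the pad. The robot touches nothing, so I'll hand the job in.

```bash
python3 -c "
from workcell import ctrl
print(ctrl.finish_job())"
```

```text
the job is handed in; nothing more can be done
None
```

I handed the job in with the cylinder upright between the jaws, an estimated 1.5 mm into the back pad (judged from contact forces), the bar shut against its stop, and the arm clear; pushing contact was at about 55 mm, the upper limit, because the gripper's knuckles stick out past its fingertips.

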